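# Find the nut that fits the tube mixer's spindle

## Robot

A 6-joint arm with a two-finger parallel gripper is mounted at the origin on a cart in front of the work surface, level with it; the furniture and walls round the work are solid. World frame = base frame: x ahead of the robot, y to its left, z up, the work surface at z = 0. Lengths are in m, angles in rad, forces in N, time in s.
With the tool pointing down it reaches from about 0.3 to 0.85 m from the base axis. Payload 5.4 kg.
Tool frame: the origin (TCP) lies on the centre line of the jaws, within the pads' length; the fingertips stand 8 mm ahead of it and the grasp point (between the pads) lies 11 mm behind it (manip.tip_extent is the distance from the TCP to the fingertips, in m); z points along the fingers, y is the line along which they close (so a half turn about z gives the same grasp; the last joint's range is limited). The gripper opens to 85 mm and grips with 20 to 120 N. Pads are 22 mm wide; open, the fingers measure 114 mm over their backs; the gripper's body (76 mm by 85 mm) begins 54 mm behind the grasp point. The pads swing forward as they close: fully open they stand 13 mm farther back than shut.
Start: joints at [1, 0.158, 1.597, -0, 1.386, -0.21], TCP at [0.203, 0.538, 0.239] pointing down, gripper open.
Joint ranges: [-2.91, 2.91], [-0.94, 2.29], [0.18, 2.7], [-1.29, 4.43], [0.17, 2.64], [-3, 3]. Speed limits (rad/s): [2.57, 2.57, 3.14, 3.14, 3.14, 3.14].

## Interface

Orientations are given as [roll, pitch, yaw] about the fixed x, y, z axes, in that order (R = Rz(yaw) Ry(pitch) Rx(roll)).
In Python, from rig import manip, imaging, probe_bus, close_job gives the robot as it stands (manip), with the cameras (imaging), the readings (probe_bus) and the job as plain functions.
- The arm moves only by the tool drive_effector, called after "Call:" as a command line: name --argument value ..., lists and objects as JSON in quotes. Schema: {"type":"object","properties":{"deltas":{"type":"array","items":{"type":"object","properties":{"sx":{"type":"number"},"sy":{"type":"number"},"sz":{"type":"number"},"drx":{"type":"number"},"dry":{"type":"number"},"drz":{"type":"number"}},"additionalProperties":false},"minItems":1,"maxItems":20},"aperture":{"type":"number"},"only":{"type":"string"},"quiet":{"type":"boolean"},"lines":{"type":"string"}},"required":["deltas"],"additionalProperties":false}. deltas is a list of rows, 1 to 20 of them, each an object with the fields sx, sy, sz (the shift in normalised numbers (1 is 0.6 m)), drx, dry, drz (a rotation vector in fractions of the full range, 1 being 4 rad); a field left out counts as zero; each row shifts and turns the commanded pose from where the row before left it, along the tool's axes as they then stand; what a row does not reach is not made up. A row lasts 1/10 s, in which the tool goes at most 0.05 m and 0.15 rad, less where a joint would pass 70% of its speed; a pose out of reach is approached as far as the arm can. aperture is the finger opening in m, set as the call begins (left out keeps the last). The fingers move at their own pace and stop on an object; the grip force is fixed at half the most. Time passes only in rows, so rows that do not move let the fingers close. The tool returns the time, the measured TCP pose, the force, the opening and the grip force at its end. only (a regular expression) keeps the lines of the reply that match it, lines (a string "A,B") keeps lines A to B, and quiet returns only ok. Shift and turn numbers lie between -1 and 1, and a call with a number outside is refused. Input that does not fit is refused with a message, and nothing moves.
- probe_bus.sense(): the state, without advancing time (a new reading comes with each control period).
- imaging.camera(name): name is "scene" or "top" or "wrist"; returns a dict with "pixels" (400x640x3 uint8, red, green, blue), "fx", "fy", "cx", "cy" (pixels), "extrinsics" (4x4, takes a point from camera to world coordinates). Camera axes: x right, y down, z forward; pixel columns grow to the right and rows downward; lengths in m; the calibration is good to about 2 mm. A picture is of the moment at which its call begins. There is no depth.
- close_job(): hands the job in; it is judged then, once.
The state is a dict: "clock": time; "joint_pos": joint angles; "dq": joint speeds; "tau": joint torques, N m; "position": TCP position; "ee_rot": TCP orientation; "contact_force": force on the tool from outside, world axes, zero at the start; "torque": the same for the moment, N m; "width": finger opening in m; "finger_force": force on a finger pad.
Only numpy, scipy, OpenCV 4.12 (cv2) and the standard library are available. Lean on these libraries where they do the work, as an engineer would, in place of code of your own. Each camera call takes 0.05 s, during which the arm holds its last target. There are 200 camera calls.

## Task

Only one of the three look-alike hand nuts on the grey mat threads onto the leaning spindle of the tube mixer: try them on the spindle, entering with the wings over the red dashes and turning clockwise, and screw the one that fits fully home against the washer. Leave the nuts that do not fit standing on the mat. Then press the orange release bar fully down at its middle so that it stays down level, without disturbing the other things on the counter.

Things in the scene. Friction and masses are not known exactly. Their poses are not given: they have to be found in the camera images.
- nut_a: hand nut: eight-sided brass barrel 37 mm across flats, 40 mm tall, closed top, two small red wings (52 mm over the tips, 13 to 35 mm up), red line on top along the wings. Origin: centre of its open underside; z up; x along the wings. Grip the two flats that face along y: 15 mm wide, 37 mm apart. About 70 g
- nut_b: hand nut, outside exactly like nut_a, same frame. Inside each nut's bore, out of sight under the wings, are two lugs; these and the bore's depth differ from nut to nut: only one of the three nuts fits the spindle, and only trying tells which
- nut_c: hand nut, outside exactly like nut_a, same frame
- mat: grey mat 100 x 210 x 3 mm on the counter, on which the three nuts stand open side down in a row; origin: centre of its underside (its top is 3 mm higher), x across it, y along the row (nuts about 70 mm apart); fixed
- mixer: white inclined tube mixer on the counter, base 175 x 150 x 28 mm, with a round blue disc (120 mm) leaning 30 degrees towards the base's front; origin on the counter under the base, 7.5 mm behind the base's middle; its -x side is the front, with the orange bar; fixed, nothing on it turns
- spindle: the mixer's fixed steel stud in the middle of the blue disc. Origin: centre of the face of the 42 mm washer at its foot (4 mm proud of the disc); z out along the stud, 30 degrees from vertical, leaning to the mixer's front; x up the disc's slope. Stud 27 mm long, tapered tip, core 18 mm; coarse right-handed two-start thread, 26 mm over the crests, 28 mm per turn
- entry_mark (a point): middle of the upper one of two red dashes on the disc, 34 mm from the stud's axis, at 40 degrees from the spindle's x, counter-clockwise about its z; the other lies across the stud from it. Slide a nut straight on along the stud with its wings over the dashes: it comes to rest with its underside about 6 mm above the washer
- spindle_tip (a point): centre of the stud's tip, 27 mm out from the washer. Turned clockwise (seen from outside) from the dashes, the nut that fits follows the thread, with some 2 mm of play, meets the washer after about 80 degrees, tightens by 105 and stays on when let go. A nut that does not fit binds before half of that, stays about 5 mm above the washer, and lifts off once turned back to the dashes
- bar_middle (a point): middle of the top of the orange release bar along the front of the mixer's base: 130 mm long (along the mixer's y), 18 mm wide, its top 41 mm above the counter when up. It goes straight down 6 mm to its stop against about 5 N of friction and stays where it is left; pressed more than 15 mm off its middle it rocks and one end goes down before the other
- release_bar (a joint): how far the release bar has gone down, m: 0 up, 0.006 fully down
- bar_rock (a joint): how far the release bar is rocked out of level, rad: 0 level, at most 0.07 either way
- timer: bystander: white bench timer, 66 x 66 x 20 mm
- carton_blue: bystander: white carton with a blue band, 62 x 90 x 50 mm
- brown_bottle: bystander: brown bottle, 46 x 105 mm tall
- tape_roll: bystander: roll of tape, 98 mm across, 24 mm high
- carton_green: bystander: white carton with a green band, 50 x 75 x 65 mm
- pen: bystander: red and white pen, 135 mm long
- beaker: bystander: empty beaker, 72 mm across, 87 mm tall

How it is judged:
On the way, in this order (a step that is already met when the one before it is completed fails the run):
1. the nut that fits is screwed home on the spindle (((z of nut_a in the frame of spindle between -0.002 and 0.003 m and x of nut_a in the frame of spindle between -0.003 and 0.003 m and y of nut_a in the frame of spindle between -0.003 and 0.003 m and angle between the z axis of nut_a and the z axis of spindle, either way round below 0.1 rad) or (z of nut_b in the frame of spindle between -0.002 and 0.003 m and x of nut_b in the frame of spindle between -0.003 and 0.003 m and y of nut_b in the frame of spindle between -0.003 and 0.003 m and angle between the z axis of nut_b and the z axis of spindle, either way round below 0.1 rad) or (z of nut_c in the frame of spindle between -0.002 and 0.003 m and x of nut_c in the frame of spindle between -0.003 and 0.003 m and y of nut_c in the frame of spindle between -0.003 and 0.003 m and angle between the z axis of nut_c and the z axis of spindle, either way round below 0.1 rad))), for 0.2 s.
2. the release bar is down and level (value of joint release_bar above 0.0045 m and value of joint bar_rock between -0.03 and 0.03 rad), for 0.2 s.
At the end, for the whole second after the job is handed in: One nut is home on the spindle (underside within 3 mm of the washer's face, centred within 3 mm, straight within 0.1 rad); the other two stand upright (within 0.1 rad) on the mat, their centres over it; the release bar is at least 4.5 mm down and level within 0.03 rad; all nuts are at rest (all of step 2 and ((z of nut_a in the frame of spindle between -0.002 and 0.003 m and x of nut_a in the frame of spindle between -0.003 and 0.003 m and y of nut_a in the frame of spindle between -0.003 and 0.003 m and angle between the z axis of nut_a and the z axis of spindle, either way round below 0.1 rad) or (z of nut_b in the frame of spindle between -0.002 and 0.003 m and x of nut_b in the frame of spindle between -0.003 and 0.003 m and y of nut_b in the frame of spindle between -0.003 and 0.003 m and angle between the z axis of nut_b and the z axis of spindle, either way round below 0.1 rad) or (z of nut_c in the frame of spindle between -0.002 and 0.003 m and x of nut_c in the frame of spindle between -0.003 and 0.003 m and y of nut_c in the frame of spindle between -0.003 and 0.003 m and angle between the z axis of nut_c and the z axis of spindle, either way round below 0.1 rad)) and ((z of nut_a in the frame of spindle between -0.002 and 0.003 m and x of nut_a in the frame of spindle between -0.003 and 0.003 m and y of nut_a in the frame of spindle between -0.003 and 0.003 m and angle between the z axis of nut_a and the z axis of spindle, either way round below 0.1 rad) or (z of nut_a in the frame of mat between 0 and 0.006 m and x of nut_a in the frame of mat between -0.05 and 0.05 m and y of nut_a in the frame of mat between -0.105 and 0.105 m and angle between nut_a's own z axis and vertical below 0.1 rad)) and ((z of nut_b in the frame of spindle between -0.002 and 0.003 m and x of nut_b in the frame of spindle between -0.003 and 0.003 m and y of nut_b in the frame of spindle between -0.003 and 0.003 m and angle between the z axis of nut_b and the z axis of spindle, either way round below 0.1 rad) or (z of nut_b in the frame of mat between 0 and 0.006 m and x of nut_b in the frame of mat between -0.05 and 0.05 m and y of nut_b in the frame of mat between -0.105 and 0.105 m and angle between nut_b's own z axis and vertical below 0.1 rad)) and ((z of nut_c in the frame of spindle between -0.002 and 0.003 m and x of nut_c in the frame of spindle between -0.003 and 0.003 m and y of nut_c in the frame of spindle between -0.003 and 0.003 m and angle between the z axis of nut_c and the z axis of spindle, either way round below 0.1 rad) or (z of nut_c in the frame of mat between 0 and 0.006 m and x of nut_c in the frame of mat between -0.05 and 0.05 m and y of nut_c in the frame of mat between -0.105 and 0.105 m and angle between nut_c's own z axis and vertical below 0.1 rad)) and linear speed of each of nut_a, nut_b, nut_c below 0.02 m/s); the robot touches nothing.
It fails at once if a bystander is moved by more than 3 cm (distance of any of timer, carton_blue, brown_bottle, tape_roll, carton_green, beaker, pen from where it was at the start of the episode above 0.03 m).
It also fails if it takes over 72 s, if anything falls off the work surface, if the arm or the gripper's body presses on something with over 40 N, if the wrist force passes 120 N, or if a joint passes its speed limit or range.

## Working session

There is one attempt and no reset: what is moved stays moved. The work goes in short steps, Python scripts to look and compute and a tool call to move; the robot and the scene stay as the last step left them, time stands still between calls to the robot, and variables do not carry over. Pictures are saved under pics/ and viewed, at most 11 in all, crops included, and the job is handed in when it is done.

```bash
ls; mkdir -p pics
```

Run:
```python
from rig import manip, imaging, probe_bus, close_job
import cv2
s=probe_bus.sense(); print(s)
for n in ("scene","top","wrist"):
    c=imaging.camera(n); cv2.imwrite(f"pics/{n}0.png",c["pixels"][:,:,::-1]); print(n,c["fx"],c["fy"],c["cx"],c["cy"],c["extrinsics"].round(4).tolist())
```

```text
pics
rig.py
{'clock': 0.0, 'joint_pos': array([ 9.99882050e-01,  1.59074082e-01,  1.59829254e+00,  3.02118271e-05,
        1.38620749e+00, -2.10114457e-01]), 'dq': array([ 3.50975847e-05,  9.15144174e-04, -1.29666792e-03,  1.09383071e-03,
       -9.03987557e-04,  2.29794624e-04]), 'tau': array([-1.10281693e-03, -3.96013105e+01, -3.31424654e+01, -2.26179395e-04,
        8.57370032e-03,  2.21116693e-05]), 'position': array([0.20266889, 0.53744462, 0.23827264]), 'ee_rot': array([-3.13966097e+00, -4.42309300e-04,  2.78078683e+00]), 'contact_force': array([0.07401286, 0.262277  , 0.8401973 ]), 'torque': array([ 0.04519585, -0.01859689,  0.0059542 ]), 'finger_force': 0.0, 'width': 0.08550834837747624}
scene 430.18906049911317 430.18906049911317 317.4819803599278 199.0277204471085 [[0.6836, -0.53, 0.5018, -0.1032], [-0.7297, -0.4858, 0.4811, -0.3922], [-0.0112, -0.695, -0.7189, 1.04], [0.0, 0.0, 0.0, 1.0]]
top 471.5637122695766 471.5637122695766 322.7879919832481 201.2532531261813 [[-0.3686, -0.8698, 0.328, 0.0578], [-0.9296, 0.3452, -0.1292, 0.4236], [-0.0008, -0.3525, -0.9358, 1.5277], [0.0, 0.0, 0.0, 1.0]]
wrist 292.1757702654416 292.1757702654416 318.63495309761464 196.83837518745847 [[0.3533, 0.8883, 0.2936, 0.127], [0.9355, -0.3351, -0.1118, 0.5665], [-0.0009, 0.3141, -0.9494, 0.3732], [0.0, 0.0, 0.0, 1.0]]
```

View pics/scene0.png

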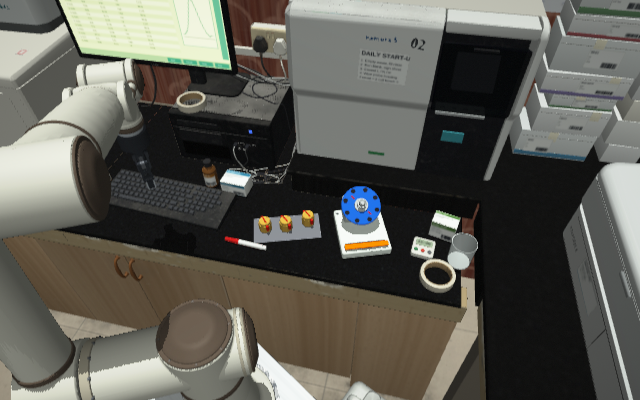

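View pics/top0.png

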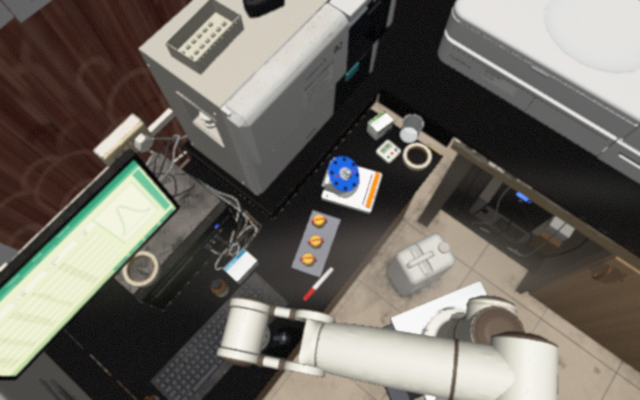

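View pics/wrist0.png

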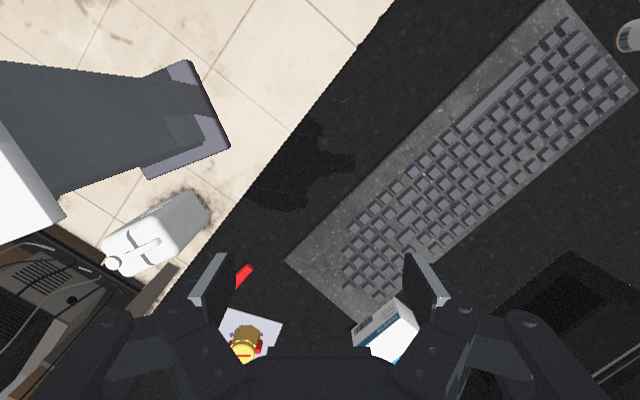

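The scene view shows the nuts at about (265,225), (286,223) and (308,218), the mixer at (362,225) and the orange bar at (366,245). Top shows the nuts at (319,221), (315,241) and (308,258), the disc at (345,174) and the bar at (373,190). The wrist view barely catches one nut at (243,350).

Create h.py:
```python
from rig import manip, imaging, probe_bus, close_job
import numpy as np, cv2
from scipy.spatial.transform import Rotation as R
def ray(c,p):
    E=c["extrinsics"]; d=np.array([(p[0]-c["cx"])/c["fx"],(p[1]-c["cy"])/c["fy"],1.]); d=E[:3,:3]@d
    return E[:3,3],d/np.linalg.norm(d)
def onplane(c,p,z):
    o,d=ray(c,p); return o+d*(z-o[2])/d[2]
def tri(*cps):
    A=np.zeros((3,3));b=np.zeros(3);L=[ray(c,p) for c,p in cps]
    for o,d in L: M=np.eye(3)-np.outer(d,d);A+=M;b+=M@o
    x=np.linalg.solve(A,b); return x,max(np.linalg.norm(np.cross(x-o,d)) for o,d in L)
def proj(c,P):
    E=c["extrinsics"]; q=E[:3,:3].T@(np.asarray(P)-E[:3,3]); return np.array([c["fx"]*q[0]/q[2]+c["cx"],c["fy"]*q[1]/q[2]+c["cy"]])
HSV=dict(red=((172,150,90),(8,255,255)),orange=((9,190,150),(19,255,255)),brass=((18,100,60),(30,255,255)),blue=((100,150,80),(120,255,255)),mat=((105,10,90),(130,60,200)))
def mask(c,n):
    h=cv2.cvtColor(c["pixels"],cv2.COLOR_RGB2HSV); lo,hi=HSV[n]
    if lo[0]>hi[0]: return cv2.inRange(h,lo,(180,)+hi[1:])|cv2.inRange(h,(0,)+lo[1:],hi)
    return cv2.inRange(h,lo,hi)
def blobs(c,n,amin=10):
    k,l,s,m=cv2.connectedComponentsWithStats(mask(c,n)); return [(int(s[i,4]),m[i].round(1).tolist(),s[i,:4].tolist()) for i in range(1,k) if s[i,4]>=amin]
def pose():
    s=probe_bus.sense(); return s["position"],R.from_euler("xyz",s["ee_rot"]).as_matrix()
def delta(P,Rt):   # tool-axes move to target pose
    p,r=pose(); return (r.T@(np.asarray(P)-p)).round(4),R.from_matrix(r.T@Rt).as_rotvec().round(4)
```

Run:
```python
from h import *
s=imaging.camera("scene");t=imaging.camera("top")
for c in(s,t):
  for n in HSV: print(n,blobs(c,n,15))
for a,b in(((265,224),(308,258)),((286,222),(315,241)),((308,217),(319,221)),((362,204),(345,174)),((366,245),(373,190))): print(np.round(tri((s,a),(t,b))[0],3),tri((s,a),(t,b))[1])
w=imaging.camera("wrist"); p,r=pose(); print((r.T@(w["extrinsics"][:3,3]-p)).round(4),(r.T@w["extrinsics"][:3,:3]).round(4).tolist())
```

```text
red [(15, [311.1, 220.7], [310, 218, 3, 6]), (16, [289.0, 225.8], [288, 223, 3, 6]), (16, [267.0, 227.5], [266, 225, 3, 6]), (70, [231.5, 239.4], [225, 236, 14, 8])]
orange [(226, [365.5, 244.4], [345, 240, 43, 10])]
brass [(23, [185.8, 97.1], [180, 94, 10, 7]), (138, [306.9, 218.0], [302, 210, 12, 17]), (138, [284.8, 223.0], [279, 215, 13, 17]), (144, [264.3, 224.0], [258, 216, 14, 17]), (138, [366.6, 244.1], [345, 241, 44, 7]), (40, [442.7, 266.8], [433, 263, 18, 12])]
blue [(961, [360.5, 204.8], [341, 186, 40, 39])]
mat [(163, [580.5, 93.3], [539, 88, 85, 13]), (31, [567.7, 94.3], [557, 93, 25, 3]), (27, [597.1, 97.2], [588, 96, 20, 3]), (980, [286.7, 230.4], [254, 213, 67, 30])]
red [(63, [308.1, 294.3], [303, 289, 11, 12])]
orange [(83, [372.3, 189.8], [367, 174, 12, 32])]
brass [(43, [372.2, 190.0], [368, 175, 10, 30]), (28, [317.9, 216.5], [314, 215, 9, 4]), (59, [318.7, 222.9], [314, 220, 10, 7]), (27, [314.4, 236.9], [311, 235, 9, 5]), (51, [315.6, 243.5], [311, 241, 10, 7]), (27, [307.3, 254.7], [303, 253, 9, 4]), (55, [307.7, 261.4], [303, 259, 10, 6])]
blue [(695, [342.9, 172.7], [328, 155, 31, 36]), (54, [522.7, 197.9], [515, 192, 16, 12])]
mat [(57, [357.6, 15.9], [349, 7, 18, 19]), (22, [343.2, 174.8], [340, 168, 10, 12]), (32, [313.2, 213.2], [309, 210, 11, 9]), (890, [316.8, 243.7], [292, 213, 48, 63]), (160, [397.6, 394.5], [388, 388, 21, 12])]
[0.418 0.334 0.024] 0.0012037412694369267
[0.465 0.291 0.025] 0.0010985852935468945
[0.524 0.254 0.028] 0.00157649794103636
[0.622 0.122 0.104] 0.0027332901420591203
[0.554 0.044 0.04 ] 3.057516996592232e-05
[ 0.0812  0.0002 -0.1347] [[-0.0003, -0.9493, -0.3144], [1.0, -0.0004, 0.0004], [-0.0005, -0.3144, 0.9493]]
```

Add to h.py:
```python
def down(yaw): return R.from_euler("xyz",[np.pi,0,yaw]).as_matrix()
def rows(P,Rt,n=None,p=None,r=None):  # n equal rows from the present pose to the target
    if p is None: p,r=pose()
    rv=R.from_matrix(r.T@Rt).as_rotvec(); t=r.T@(np.asarray(P)-p)
    n=n or int(np.ceil(max(np.linalg.norm(rv)/.14,np.linalg.norm(t)/.045,1)))
    S=sum(R.from_rotvec(rv*k/n).as_matrix() for k in range(n)); d=np.linalg.solve(S,t)
    return "n=%d  "%n+" ".join("%.4f"%v for v in np.r_[d,rv/n])
```

Run:
```python
from h import *
print(rows([.53,.17,.27],down(1.2)))
```

```text
n=12  -0.0443 0.0109 -0.0026 -0.0000 0.0000 0.1317
```

The rows are not in the units I measure in: shifts go in shares of 0.6 m and turns go in shares of 4 rad. I convert before sending: -0.04 m / 0.6 = -0.0667, -0.0396 m / 0.6 = -0.066, 0.14 rad / 4 = 0.035.

Call:
drive_effector --deltas '[{"sx": -0.066, "sy": -0.0343, "sz": -0.005}, {"sx": -0.066, "sy": -0.0343, "sz": -0.005}, {"sx": -0.066, "sy": -0.0343, "sz": -0.005}, {"sx": -0.066, "sy": -0.0343, "sz": -0.005}, {"sx": -0.066, "sy": -0.0343, "sz": -0.005}, {"sx": -0.066, "sy": -0.0343, "sz": -0.005}, {"sx": -0.066, "sy": -0.0343, "sz": -0.005, "drz": 0.035}, {"sx": -0.066, "sy": -0.0343, "sz": -0.005, "drz": 0.035}, {"sx": -0.0667, "sy": -0.0167, "sz": -0.005, "drz": 0.035}, {"sx": -0.0667, "sz": -0.005, "drz": 0.035}, {"sx": -0.05, "sy": 0.01, "sz": -0.005, "drz": 0.035}, {"drz": 0.035}, {"drz": 0.035}, {"drz": 0.035}, {"drz": 0.035}, {"drz": 0.035}, {"drz": 0.035}]'

```text
clock: 2.0
position: [0.5137, 0.1877, 0.2722]
ee_rot: [-3.141, 0.0, 1.235]
contact_force: [-0.1, 0.5, -0.2]
width: 0.0857
finger_force: 0.0
```

Run:
```python
from h import *
c=imaging.camera("wrist"); cv2.imwrite("pics/w1.png",c["pixels"][:,:,::-1]); np.save("w1.npy",c)
for n in HSV: print(n,blobs(c,n,30))
```

```text
red [(57, [197.3, 54.9], [193, 52, 11, 7]), (459, [118.7, 75.1], [101, 59, 38, 35]), (80, [196.2, 74.6], [194, 63, 6, 24]), (50, [247.5, 80.2], [244, 77, 9, 7]), (68, [249.3, 99.4], [246, 89, 8, 22]), (43, [307.1, 92.3], [304, 89, 7, 7]), (63, [203.1, 94.7], [198, 91, 12, 8]), (62, [309.2, 111.7], [307, 101, 6, 22]), (48, [255.8, 117.4], [252, 115, 9, 6]), (36, [311.7, 129.1], [309, 126, 7, 7]), (32, [426.2, 177.0], [424, 173, 5, 9])]
orange [(280, [363.8, 243.0], [337, 230, 70, 34])]
brass [(992, [203.2, 75.4], [183, 58, 41, 35]), (786, [253.0, 99.0], [236, 83, 35, 33]), (639, [309.5, 110.7], [295, 95, 30, 32]), (609, [375.1, 247.6], [342, 235, 63, 27])]
blue [(5208, [434.7, 190.6], [376, 154, 117, 78])]
mat [(2716, [210.8, 87.7], [171, 29, 175, 121]), (35, [228.0, 75.9], [226, 69, 7, 14]), (39, [263.3, 117.0], [258, 107, 13, 17]), (295, [309.5, 154.1], [281, 140, 47, 24]), (86, [169.3, 188.3], [164, 180, 12, 17]), (37, [428.8, 207.9], [425, 202, 9, 13]), (491, [204.8, 280.1], [187, 253, 40, 54]), (513, [431.6, 279.1], [412, 253, 39, 54]), (47, [117.5, 272.5], [111, 267, 13, 12]), (39, [86.3, 279.9], [80, 273, 13, 14]), (44, [33.1, 285.8], [29, 278, 12, 17]), (32, [98.8, 285.1], [95, 279, 8, 13]), (33, [9.5, 284.3], [4, 280, 13, 10]), (65, [68.2, 290.6], [58, 280, 24, 22]), (31, [114.7, 294.4], [112, 285, 6, 17]), (34, [128.6, 288.5], [123, 284, 11, 10]), (45, [76.3, 296.5], [69, 291, 16, 12]), (34, [2.9, 303.8], [0, 294, 10, 21]), (36, [145.9, 300.4], [140, 294, 11, 16]), (68, [91.8, 302.6], [84, 296, 16, 13]), (49, [103.9, 305.8], [99, 297, 11, 15]), (83, [133.7, 307.7], [125, 296, 18, 23]), (52, [40.0, 303.5], [33, 299, 16, 11]), (126, [21.2, 313.1], [12, 302, 22, 22]), (38, [13.1, 327.2], [8, 324, 10, 9])]
```

View pics/w1.png

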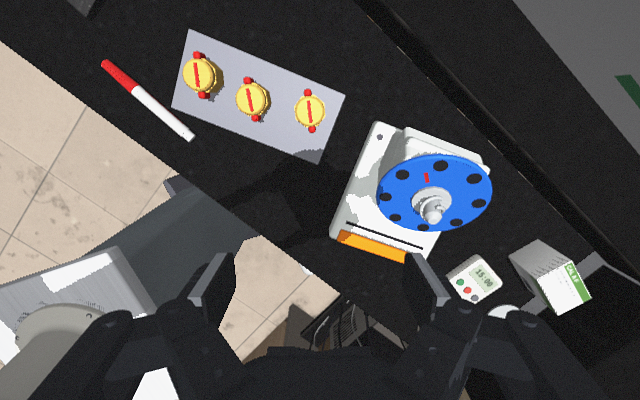

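Wrist view: the red lines on the nuts are at (196,75), (249,99) and (309,112), almost along the image vertical, so their wings run along tool x. The disc centre is near (434,190), the stud tip near (433,213), the upper dash at (426,177) and the bar at about (372,246).

To row units: 0.04 m / 0.6 = 0.0667, 0.035 m / 0.6 = 0.0583.

Call:
drive_effector --deltas '[{"sx": 0.0583, "sy": -0.0333}, {"sx": 0.0667, "sy": -0.0333}, {"sx": 0.0667, "sy": -0.0333}, {}, {}]'

```text
clock: 2.55
position: [0.4938, 0.3167, 0.272]
ee_rot: [-3.141, 0.001, 1.245]
contact_force: [0.3, -1.0, -0.3]
width: 0.0853
finger_force: 0.0
```

Run:
```python
from h import *
c=imaging.camera("wrist"); cv2.imwrite("pics/w2.png",c["pixels"][:,:,::-1]); np.save("w2.npy",c)
for n in ("red","orange","blue"): print(n,blobs(c,n,12))
```

```text
red [(55, [257.2, 152.8], [253, 149, 9, 8]), (369, [181.1, 164.1], [165, 150, 34, 30]), (48, [256.0, 171.2], [255, 162, 4, 19]), (49, [300.5, 173.7], [297, 170, 8, 8]), (54, [353.8, 183.9], [350, 180, 8, 9]), (54, [302.4, 192.2], [300, 183, 6, 19]), (29, [259.2, 185.9], [256, 184, 8, 5]), (51, [356.2, 202.2], [355, 194, 4, 18]), (23, [305.5, 205.8], [303, 204, 6, 5]), (21, [356.5, 215.6], [354, 214, 6, 4]), (19, [466.7, 275.4], [465, 273, 4, 6])]
orange [(113, [395.8, 311.0], [374, 300, 44, 24])]
blue [(2146, [487.2, 279.7], [437, 259, 89, 52])]
```

View pics/w2.png

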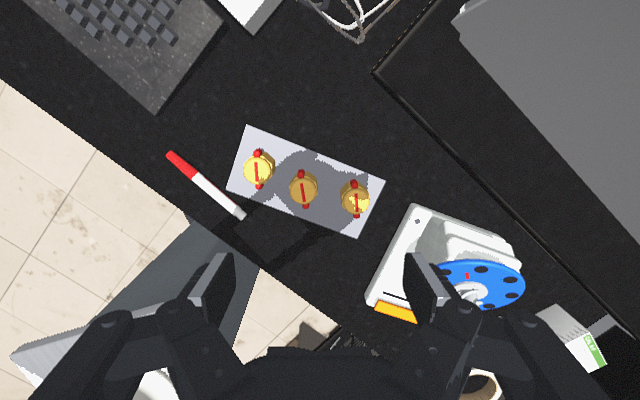

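Second view: line centres at (256,171), (302,192) and (356,202). The disc is partly hidden by a finger, so I'll measure the mixer from the approach side later.

Add to h.py:
```python
def line(c,win,z):  # red line: centre pixel and yaw of its direction on plane z
    m=mask(c,"red"); x,y,w,h=win; ys,xs=np.nonzero(m[y:y+h,x:x+w]); p=np.c_[xs+x,ys+y].astype(np.float32)
    vx,vy,cx,cy=cv2.fitLine(p,cv2.DIST_L2,0,.01,.01).ravel(); a=onplane(c,(cx-8*vx,cy-8*vy),z); b=onplane(c,(cx+8*vx,cy+8*vy),z)
    return np.array([cx,cy]),np.degrees(np.arctan2(*(b-a)[1::-1]))
```

Run:
```python
from h import *
a=np.load("w1.npy",allow_pickle=True).item();b=np.load("w2.npy",allow_pickle=True).item()
for wa,wb in(((194,63,6,24),(255,162,4,19)),((246,89,8,22),(300,183,6,19)),((307,101,6,22),(355,194,4,18))):
    pa,ya=line(a,wa,.043);pb,yb=line(b,wb,.043); print(tri((a,pa),(b,pb)),onplane(a,pa,.043).round(4),onplane(b,pb,.043).round(4),ya%180,yb%180)
# mat corners
for p,q in(((190,30),(247,125)),((345,96),(385,180)),((171,107),(226,190)),((321,165),(357,239))): print("mat",tri((a,p),(b,q)))
print("dash",tri((a,(426.2,177)),(b,(466.7,275.4))),pose()[0],probe_bus.sense()["joint_pos"])
```

```text
(array([0.41599615, 0.33755131, 0.04259888]), np.float64(0.00016346770884349414)) [0.416  0.3375 0.043 ] [0.4163 0.3376 0.043 ] 70.74873171433683 71.3462030479043
(array([0.46289821, 0.29227298, 0.04319193]), np.float64(6.308692034190051e-05)) [0.4629 0.2923 0.043 ] [0.4628 0.2922 0.043 ] 79.61216175731899 79.89827777211202
(array([0.52520868, 0.25580889, 0.04147213]), np.float64(0.00023334184029796505)) [0.525  0.2558 0.043 ] [0.5254 0.2564 0.043 ] 77.0515666581476 76.67477475489301
mat (array([4.17240913e-01, 3.94328577e-01, 3.22622658e-04]), np.float64(5.539441774340083e-05))
mat (array([ 0.57520539,  0.25788367, -0.00479934]), np.float64(0.0003294913813472149))
mat (array([0.35444861, 0.32025917, 0.00637608]), np.float64(2.8071935218340337e-05))
mat (array([ 0.51208188,  0.17960565, -0.0056202 ]), np.float64(0.0019674121314845485))
dash (array([0.61959494, 0.15728429, 0.11571595]), np.float64(1.9346519315219192e-05)) [0.49417588 0.31579431 0.27211744] [ 3.63002521e-01  1.67823655e-01  1.52153056e+00 -5.34201802e-04
  1.45265021e+00  6.91177194e-01]
```

Add to h.py:
```python
def spframe(psi):
    c,s=np.cos(psi),np.sin(psi); z=np.array([-.5*c,-.5*s,.75**.5]); x=np.array([.75**.5*c,.75**.5*s,.5]); return np.c_[x,np.cross(z,x),z]
def toolat(S,a):  # tool orientation with tool x at angle a (rad) from spindle x, tool z into the washer
    x=S@[np.cos(a),np.sin(a),0]; z=-S[:,2]; return np.c_[x,np.cross(z,x),z]
```

Run:
```python
from h import *
S=spframe(np.radians(49)); T=toolat(S,np.radians(40)); W=np.array([.620,.1244,.106])
P=W+.16*S[:,2]-.06*T[:,0]
print(P,rows(P,T), R.from_matrix(T).as_euler("xyz"))
```

```text
[0.57050803 0.00867974 0.22158273] n=8  -0.0369 0.0162 0.0019 -0.0340 0.0563 -0.0379 [ 2.78623358 -0.39306581  1.62481973]
```

To row units: -0.0369 m / 0.6 = -0.0615, 0.0162 m / 0.6 = 0.027, 0.0563 rad / 4 = 0.0141.

Call:
drive_effector --deltas '[{"sx": -0.0615, "sy": 0.027, "sz": 0.0032, "drx": -0.0085, "dry": 0.0141, "drz": -0.0095}, {"sx": -0.0615, "sy": 0.027, "sz": 0.0032, "drx": -0.0085, "dry": 0.0141, "drz": -0.0095}, {"sx": -0.0615, "sy": 0.027, "sz": 0.0032, "drx": -0.0085, "dry": 0.0141, "drz": -0.0095}, {"sx": -0.0615, "sy": 0.027, "sz": 0.0032, "drx": -0.0085, "dry": 0.0141, "drz": -0.0095}, {"sx": -0.0615, "sy": 0.027, "sz": 0.0032, "drx": -0.0085, "dry": 0.0141, "drz": -0.0095}, {"sx": -0.0615, "sy": 0.027, "sz": 0.0032, "drx": -0.0085, "dry": 0.0141, "drz": -0.0095}, {"sx": -0.0615, "sy": 0.027, "sz": 0.0032, "drx": -0.0085, "dry": 0.0141, "drz": -0.0095}, {"sx": -0.0615, "sy": 0.027, "sz": 0.0032, "drx": -0.0085, "dry": 0.0141, "drz": -0.0095}, {}, {}]'

```text
clock: 3.6
position: [0.5696, 0.0069, 0.2212]
ee_rot: [2.787, -0.393, 1.618]
contact_force: [0.2, 0.7, 0.3]
width: 0.0854
finger_force: 0.0
```

Run:
```python
from h import *
c=imaging.camera("wrist"); np.save("w3.npy",c)
```

Call:
drive_effector --deltas '[{"sx": 0.0583}, {"sx": 0.0583}, {}, {}]'

```text
clock: 4.05
position: [0.5664, 0.0751, 0.2494]
ee_rot: [2.784, -0.392, 1.627]
contact_force: [-0.1, -0.1, 0.2]
width: 0.0856
finger_force: 0.0
```

Run:
```python
from h import *
d=imaging.camera("wrist"); np.save("w4.npy",d); c=np.load("w3.npy",allow_pickle=True).item()
for k in(c,d):
    for n in("red","orange","blue"): print(n,blobs(k,n,10))
im=np.hstack([cv2.resize(k["pixels"][60:330,170:470],None,fx=1.33,fy=1.33,interpolation=2) for k in(c,d)]); print(im.shape)
cv2.imwrite("pics/w34.png",im[:,:,::-1])
```

```text
red [(158, [143.8, 9.2], [138, 0, 13, 20]), (35, [213.3, 7.2], [209, 5, 9, 6]), (82, [209.5, 21.8], [206, 11, 8, 22]), (122, [206.7, 47.1], [203, 39, 9, 17]), (44, [319.0, 84.8], [318, 78, 3, 15]), (38, [321.0, 155.2], [320, 149, 3, 13]), (46, [345.8, 301.4], [342, 297, 8, 9])]
orange [(19, [208.0, 186.6], [199, 180, 19, 14]), (37, [233.2, 203.8], [219, 193, 31, 23]), (18, [258.1, 220.9], [251, 216, 15, 11]), (32, [279.8, 235.8], [267, 227, 27, 19])]
blue [(8763, [320.4, 116.1], [261, 55, 120, 124])]
red [(57, [11.0, 1.3], [3, 0, 21, 7]), (25, [117.2, 1.4], [112, 0, 9, 5]), (98, [106.1, 12.9], [101, 3, 12, 21]), (150, [104.3, 38.0], [98, 30, 14, 17]), (32, [161.7, 42.6], [158, 40, 9, 7]), (84, [156.9, 57.3], [154, 47, 7, 22]), (115, [156.3, 81.2], [151, 74, 12, 15]), (33, [220.9, 77.2], [217, 75, 8, 6]), (66, [217.3, 92.2], [214, 82, 7, 21]), (81, [214.3, 113.3], [211, 108, 8, 12]), (39, [319.0, 161.0], [318, 155, 3, 13]), (32, [320.0, 221.2], [319, 216, 3, 11]), (17, [342.9, 345.3], [340, 344, 7, 4])]
orange [(527, [278.9, 281.7], [253, 267, 46, 31])]
blue [(6976, [320.3, 187.5], [265, 135, 111, 106])]
(359, 798, 3)
```

View pics/w34.png

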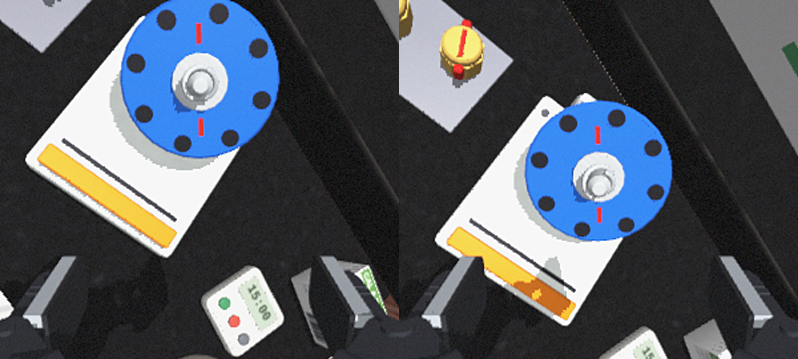

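View w3 (left) has dashes at (319,84.8) and (321,155.2) and the bar unobscured. View w4 has dashes at (319,161) and (320,221.2). The stud tip is near (321,121) and (320,198) respectively.

Run:
```python
from h import *
c=np.load("w3.npy",allow_pickle=True).item();d=np.load("w4.npy",allow_pickle=True).item()
u,e1=tri((c,(319,84.8)),(d,(319,161))); l,e2=tri((c,(321,155.2)),(d,(320,221.2)))
m=(u+l)/2; v=u-l; print(u,l,e1,e2,"len",np.linalg.norm(v),"mid",m)
tip,e=tri((c,(170+201/1.33,60+82/1.33)),(d,(170+199/1.33,60+183/1.33))); print("tip",tip,e,np.linalg.norm(tip-m),(tip-m)/np.linalg.norm(tip-m))
# psi from dashes: dash dir azimuth for psi
for ps in np.radians([47,48,49,50,51]): print(np.degrees(ps),(spframe(ps)@[np.cos(.698),np.sin(.698),0]).round(3),end=" ")
print((v/np.linalg.norm(v)).round(3))
for k in (c,):
    h=cv2.cvtColor(k["pixels"],cv2.COLOR_RGB2HSV); mk=cv2.inRange(h,(9,150,90),(28,255,255)); mk[:,:185]=0; mk[:150]=0
    ct=max(cv2.findContours(mk,0,1)[0],key=cv2.contourArea); r=cv2.minAreaRect(ct); bx=cv2.boxPoints(r)
    P=np.array([onplane(k,p,.041) for p in bx]); print("bar",r,P.round(4).tolist(),P.mean(0),[np.linalg.norm(P[i]-P[i-1]).round(4) for i in range(4)])
    for i in range(2): print(np.degrees(np.arctan2(*(P[i+1]-P[i])[1::-1])))
# blue boundary conic -> normal and centre via plane fit: rays of ellipse centre extremes
print("stereo bar end",tri((c,(170+50/1.33,60+143/1.33)),(d,(170+57/1.33,60+227/1.33))))
```

```text
[0.62008643 0.15690203 0.11446794] [0.62517056 0.09422126 0.08802294] 6.323923315252621e-05 0.00026755330988085987 len 0.06822070688773178 mid [0.6226285  0.12556165 0.10124544]
tip [0.61569558 0.11829739 0.12110907] 0.0006027815470746785 0.022257549727385913 [-0.31148611 -0.32637291  0.89244447]
47.0 [-0.018  0.924  0.383] 48.00000000000001 [-0.034  0.923  0.383] 49.0 [-0.05   0.922  0.383] 50.0 [-0.066  0.921  0.383] 51.0 [-0.082  0.92   0.383] [-0.075  0.919  0.388]
bar ((250.50759887695312, 206.84860229492188), (118.19723510742188, 16.119159698486328), 34.47921371459961) [[0.5026, 0.0806, 0.041], [0.5123, 0.0944, 0.041], [0.613, 0.013, 0.041], [0.6009, -0.0008, 0.041]] [0.55718489 0.04679347 0.041     ] [np.float64(0.1276), np.float64(0.0169), np.float64(0.1294), np.float64(0.0184)]
54.76081371523514
-38.94822127849131
stereo bar end (array([0.51250814, 0.09339174, 0.0415401 ]), np.float64(0.0010170575728754526))
```

Run:
```python
from h import *
print(rows([.525,.256,.11],down(1.342)))
print(probe_bus.sense()["joint_pos"])
```

```text
n=6  0.0233 -0.0147 0.0274 0.0490 -0.0724 0.0344
[-0.33818101 -0.09423253  1.91721082  0.530167    1.16404054 -0.49654   ]
```

To row units: 0.0274 m / 0.6 = 0.0457, 0.0233 m / 0.6 = 0.0388, -0.0724 rad / 4 = -0.0181.

Call:
drive_effector --deltas '[{"sx": 0.0388, "sy": -0.0245, "sz": 0.0457, "drx": 0.0123, "dry": -0.0181, "drz": 0.0086}, {"sx": 0.0388, "sy": -0.0245, "sz": 0.0457, "drx": 0.0123, "dry": -0.0181, "drz": 0.0086}, {"sx": 0.0388, "sy": -0.0245, "sz": 0.0457, "drx": 0.0123, "dry": -0.0181, "drz": 0.0086}, {"sx": 0.0388, "sy": -0.0245, "sz": 0.0457, "drx": 0.0123, "dry": -0.0181, "drz": 0.0086}, {"sx": 0.0388, "sy": -0.0245, "sz": 0.0457, "drx": 0.0123, "dry": -0.0181, "drz": 0.0086}, {"sx": 0.0388, "sy": -0.0245, "sz": 0.0457, "drx": 0.0123, "dry": -0.0181, "drz": 0.0086}, {}, {}]' --aperture 0.058

```text
clock: 4.9
position: [0.5248, 0.2555, 0.1084]
ee_rot: [-3.139, 0.0, 1.342]
contact_force: [1.7, -0.2, 0.0]
width: 0.0579
finger_force: 0.0
```

```bash
python3 -c "
from h import *
print(rows([.525,.256,.017],down(1.342)))"
```

```text
n=3  0.0002 0.0001 0.0305 -0.0010 0.0001 -0.0000
```

To row units: 0.03 m / 0.6 = 0.05, 0.02 m / 0.6 = 0.0333.

Call:
drive_effector --deltas '[{"sz": 0.05}, {"sz": 0.05}, {"sz": 0.0333}, {"sz": 0.0183}, {}]'

```text
clock: 5.4
position: [0.5254, 0.2543, 0.0188]
ee_rot: [-3.14, -0.001, 1.338]
contact_force: [0.5, 0.2, -0.3]
width: 0.0583
finger_force: 0.0
```

Call:
drive_effector --deltas '[{}, {}, {}, {}, {}]' --aperture 0.03

```text
clock: 5.9
position: [0.5273, 0.2559, 0.0213]
ee_rot: [3.139, -0.002, 1.34]
contact_force: [-0.2, -1.1, 6.2]
width: 0.0357
finger_force: 60.8
```

```bash
python3 -c "
from h import *
S=spframe(np.radians(50.5)); T=toolat(S,np.radians(40)); W=np.array([.6226,.1256,.1012])+.004*S[:,2]
P=W+(.014+.05)*S[:,2]; print(P)
u=np.array([.525,.2556,.12]); print(rows(P,T,None,u,down(1.342)),rows(P,T,8,u,down(1.342)))"
```

```text
[0.60097334 0.09936476 0.16008973]
n=5  -0.0275 0.0203 -0.0103 -0.0575 0.0878 -0.0464 n=8  -0.0172 0.0126 -0.0066 -0.0359 0.0549 -0.0290
```

To row units: -0.04 m / 0.6 = -0.0667, -0.02 m / 0.6 = -0.0333, 0.0549 rad / 4 = 0.0137.

Call:
drive_effector --deltas '[{"sz": -0.0333}, {"sz": -0.0667}, {"sz": -0.0667}, {"sx": -0.0287, "sy": 0.021, "sz": -0.011, "drx": -0.009, "dry": 0.0137, "drz": -0.0073}, {"sx": -0.0287, "sy": 0.021, "sz": -0.011, "drx": -0.009, "dry": 0.0137, "drz": -0.0073}, {"sx": -0.0287, "sy": 0.021, "sz": -0.011, "drx": -0.009, "dry": 0.0137, "drz": -0.0073}, {"sx": -0.0287, "sy": 0.021, "sz": -0.011, "drx": -0.009, "dry": 0.0137, "drz": -0.0073}, {"sx": -0.0287, "sy": 0.021, "sz": -0.011, "drx": -0.009, "dry": 0.0137, "drz": -0.0073}, {"sx": -0.0287, "sy": 0.021, "sz": -0.011, "drx": -0.009, "dry": 0.0137, "drz": -0.0073}, {"sx": -0.0287, "sy": 0.021, "sz": -0.011, "drx": -0.009, "dry": 0.0137, "drz": -0.0073}, {"sx": -0.0287, "sy": 0.021, "sz": -0.011, "drx": -0.009, "dry": 0.0137, "drz": -0.0073}, {}, {}, {}]'

```text
clock: 7.3
position: [0.6006, 0.0999, 0.1589]
ee_rot: [2.787, -0.394, 1.65]
contact_force: [0.3, 0.4, -1.0]
width: 0.0356
finger_force: 60.2Traceback (most recent call last):
```

Add to h.py:
```python
S=spframe(np.radians(50.5)); W=np.array([.6226,.1256,.1012])+.004*S[:,2]
def st(h=.018):  # nut pose in the spindle frame, from the tool: offset mm, tilt deg, turn deg from spindle x
    p,r=pose(); q=S.T@(p-W)*1e3; X=S.T@r; s=probe_bus.sense()
    print("t",round(s["clock"],2),"nut xy",q[:2].round(1),"underside",round(q[2]-h*1e3,1),"tilt",np.degrees(X[:2,2]).round(2),"turn",np.degrees(np.arctan2(X[1,0],X[0,0])).round(1),"F tool",(r.T@s["contact_force"]).round(1),"w",s["width"].round(4))
def to(a,z,h=.018): # row to nut turn a deg and underside height z mm on the axis
    print(rows(W+S[:,2]*(z/1e3+h),toolat(S,np.radians(a))))
```

Run:
```python
from h import *
st(); to(40,50)
c=imaging.camera("wrist"); cv2.imwrite("pics/w5.png",c["pixels"][100:,120:520,::-1])
print(blobs(c,"red",10))
```

```text
  File "<stdin>", line 2, in <module>
  File "h.py", line 44, in st
    print("t",round(s["clock"],2),"nut xy",q[:2].round(1),"underside",round(q[2]-h*1e3,1),"tilt",np.degrees(X[:2,2]).round(2),"turn",np.degrees(np.arctan2(X[1,0],X[0,0])).round(1),"F tool",(r.T@s["contact_force"]).round(1),"w",s["width"].round(4))
                                                                                                                                                                                                                                   ^^^^^^^^^^^^^^^^
AttributeError: 'float' object has no attribute 'round'
```

```bash
sed -i 's/s\["width"\].round(4)/round(s["width"],4)/' h.py
```

Run:
```python
from h import *
st(); to(40,50)
c=imaging.camera("wrist"); cv2.imwrite("pics/w5.png",c["pixels"][100:,120:520,::-1])
print(blobs(c,"red",10))
```

```text
t 7.3 nut xy [-0.5  0.6] underside 44.9 tilt [-0.    0.05] turn 39.9 F tool [-0.1 -0.   1.1] w 0.0356
n=1  -0.0000 0.0008 -0.0051 -0.0006 -0.0005 -0.0015
[(56, [29.5, 1.8], [22, 0, 14, 6]), (52, [106.8, 2.3], [99, 0, 15, 9]), (180, [94.5, 19.0], [89, 4, 12, 31]), (270, [96.1, 54.0], [86, 43, 21, 22]), (95, [320.0, 171.0], [318, 162, 5, 19]), (534, [318.6, 231.3], [309, 216, 20, 31]), (394, [318.5, 288.0], [315, 264, 9, 49]), (110, [319.0, 319.4], [311, 316, 17, 8])]
```

View pics/w5.png

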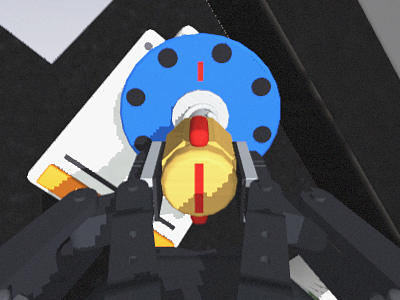

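The nut is held squarely: its line is at column 318.5 and the dash at 320, so it is aligned with the dashes. Lowering it.

To row units: 0.012 m / 0.6 = 0.02, 0.0008 m / 0.6 = 0.0013.

Call:
drive_effector --deltas '[{"sy": 0.0013, "sz": 0.02}, {"sz": 0.0133}, {"sz": 0.01}, {}]'

```text
clock: 7.75
position: [0.6092, 0.11, 0.1349]
ee_rot: [2.79, -0.395, 1.649]
contact_force: [-0.6, -0.0, -0.8]
width: 0.0358
finger_force: 60.2
```

```bash
python3 -c "
from h import *
st()"
```

```text
t 7.75 nut xy [-1.   0.4] underside 17.5 tilt [-0.04  0.16] turn 39.9 F tool [-0.3 -0.8  0.5] w 0.0358
```

Call:
drive_effector --deltas '[{"sz": 0.01}, {"sz": 0.01}, {"sz": 0.005}, {}]'

```text
clock: 8.15
position: [0.6146, 0.114, 0.1254]
ee_rot: [2.787, -0.393, 1.652]
contact_force: [-18.5, -10.2, 18.3]
width: 0.0358
finger_force: 63.3
```

```bash
python3 -c "
from h import *
st()"
```

```text
t 8.15 nut xy [-0.  -1.2] underside 6.0 tilt [-0.03  0.06] turn 40.0 F tool [ -1.  -11.  -25.7] w 0.0358
```

To row units: -0.0015 m / 0.6 = -0.0025, 0.0004 m / 0.6 = 0.0007, 0.1 rad / 4 = 0.025.

Call:
drive_effector --deltas '[{"sy": -0.0025}, {"sz": 0.0005, "drz": 0.025}, {"sz": 0.0007, "drz": 0.025}, {"sz": 0.0007, "drz": 0.025}, {"sz": 0.0007, "drz": 0.025}, {}]'

```text
clock: 8.75
position: [0.6142, 0.1144, 0.1252]
ee_rot: [2.973, -0.498, 1.223]
contact_force: [-22.8, -12.3, 27.0]
width: 0.0356
finger_force: 64.5
```

```bash
python3 -c "
from h import *
st();print(probe_bus.sense()['torque'])"
```

```text
t 8.75 nut xy [-0.1 -0.6] underside 5.8 tilt [ 0.02 -0.01] turn 17.1 F tool [ -4.1 -11.5 -35.4] w 0.0356
[-0.29873005  1.9629672   1.27914194]
```

Call:
drive_effector --deltas '[{"sz": 0.0007, "drz": 0.025}, {"sz": 0.0007, "drz": 0.025}, {"sz": 0.0007, "drz": 0.025}, {"sz": 0.0007, "drz": 0.025}, {}]'

```text
clock: 9.25
position: [0.6118, 0.1156, 0.1242]
ee_rot: [-3.079, -0.517, 0.769]
contact_force: [-47.8, -20.0, 47.2]
width: 0.0355
finger_force: 68.1
```

```bash
python3 -c "
from h import *
st();print(probe_bus.sense()['torque'])"
```

```text
t 9.25 nut xy [-1.1  2. ] underside 5.2 tilt [-0.19  0.41] turn -5.6 F tool [-18.6 -22.9 -63.5] w 0.0355
[-0.35915439  4.25636435  2.44464863]
```

The nut binds about 5 mm above the washer with rising torque, so it does not fit. Turning it back and lifting it off.

To row units: -0.004 m / 0.6 = -0.0067, -0.002 m / 0.6 = -0.0033, -0.1 rad / 4 = -0.025.

Call:
drive_effector --deltas '[{"sz": -0.0067, "drz": -0.025}, {"sz": -0.0033, "drz": -0.025}, {"drz": -0.025}, {"drz": -0.025}, {"drz": -0.025}, {"drz": -0.025}, {"drz": -0.025}, {"sy": 0.0008, "drz": -0.025}, {}]'

```text
clock: 10.15
position: [0.6131, 0.1137, 0.1258]
ee_rot: [2.786, -0.394, 1.649]
contact_force: [0.6, -0.1, -1.0]
width: 0.0356
finger_force: 63.7
```

```bash
python3 -c "
from h import *
st()"
```

```text
t 10.15 nut xy [-0.9 -0.3] underside 6.9 tilt [ 0.04 -0.02] turn 39.9 F tool [-0.5  0.3  1. ] w 0.0356
```

The rows are not in the units I measure in: shifts go in shares of 0.6 m and turns go in shares of 4 rad. I convert before sending: -0.02 m / 0.6 = -0.0333, -0.016 m / 0.6 = -0.0267.

Call:
drive_effector --deltas '[{"sz": -0.0167}, {"sz": -0.0267}, {"sz": -0.0333}, {}]'

```text
clock: 10.55
position: [0.5996, 0.0947, 0.1687]
ee_rot: [2.782, -0.393, 1.648]
contact_force: [0.5, 0.3, -0.4]
width: 0.0358
finger_force: 63.8
```

```bash
python3 -c "
from h import *
st();print(rows([.526,.2558,.1],down(1.342),8))"
```

```text
t 10.55 nut xy [ 0.5 -1.9] underside 55.6 tilt [ 0.15 -0.27] turn 39.9 F tool [0.1 0.4 0.6] w 0.0358
n=8  0.0169 -0.0128 0.0107 0.0365 -0.0549 0.0285
```

To row units: 0.03 m / 0.6 = 0.05, 0.0169 m / 0.6 = 0.0282, -0.0549 rad / 4 = -0.0137.

Call:
drive_effector --deltas '[{"sx": 0.0282, "sy": -0.0213, "sz": 0.0178, "drx": 0.0091, "dry": -0.0137, "drz": 0.0071}, {"sx": 0.0282, "sy": -0.0213, "sz": 0.0178, "drx": 0.0091, "dry": -0.0137, "drz": 0.0071}, {"sx": 0.0282, "sy": -0.0213, "sz": 0.0178, "drx": 0.0091, "dry": -0.0137, "drz": 0.0071}, {"sx": 0.0282, "sy": -0.0213, "sz": 0.0178, "drx": 0.0091, "dry": -0.0137, "drz": 0.0071}, {"sx": 0.0282, "sy": -0.0213, "sz": 0.0178, "drx": 0.0091, "dry": -0.0137, "drz": 0.0071}, {"sx": 0.0282, "sy": -0.0213, "sz": 0.0178, "drx": 0.0091, "dry": -0.0137, "drz": 0.0071}, {"sx": 0.0282, "sy": -0.0213, "sz": 0.0178, "drx": 0.0091, "dry": -0.0137, "drz": 0.0071}, {"sx": 0.0282, "sy": -0.0213, "sz": 0.0178, "drx": 0.0091, "dry": -0.0137, "drz": 0.0071}, {"sz": 0.05}, {"sz": 0.05}, {"sz": 0.0167}, {}]'

```text
clock: 11.75
position: [0.522, 0.2565, 0.0253]
ee_rot: [-3.133, 0.002, 1.344]
contact_force: [-0.9, -0.3, -0.6]
width: 0.0356
finger_force: 63.7
```

```bash
python3 -c "
from h import *
print(rows([.526,.2558,.0205],down(1.342)),probe_bus.sense()['contact_force'])"
```

```text
n=1  0.0002 0.0041 0.0048 -0.0085 0.0021 0.0023 [-0.85319813 -0.25888978 -0.60812446]
```

To row units: 0.003 m / 0.6 = 0.005, 0.002 m / 0.6 = 0.0033, -0.008 rad / 4 = -0.002.

Call:
drive_effector --deltas '[{"sy": 0.0033, "sz": 0.005, "drx": -0.002}, {"sz": 0.0033}, {}]'

```text
clock: 12.05
position: [0.5267, 0.2565, 0.0235]
ee_rot: [3.136, -0.001, 1.345]
contact_force: [-0.4, 1.1, -1.0]
width: 0.0355
finger_force: 63.7
```

Call:
drive_effector --deltas '[{}, {}, {}]' --aperture 0.058

```text
clock: 12.35
position: [0.5261, 0.2565, 0.0228]
ee_rot: [3.137, -0.0, 1.345]
contact_force: [0.6, -0.5, 0.8]
width: 0.0579
finger_force: 0.0
```

Call:
drive_effector --deltas '[{"sz": -0.05}, {"sz": -0.0583}, {"sz": -0.0417}, {}]'

```text
clock: 12.75
position: [0.5286, 0.2574, 0.1173]
ee_rot: [3.13, -0.004, 1.345]
contact_force: [0.6, 0.4, 0.4]
width: 0.0578
finger_force: 0.0
```

```bash
python3 -c "
from h import *
c=imaging.camera('wrist');print(blobs(c,'red',15))
print(rows([.4629,.2922,.105],down(1.393)))"
```

```text
[(1178, [22.8, 122.3], [0, 94, 56, 56]), (260, [146.0, 110.9], [135, 105, 24, 13]), (203, [136.9, 142.8], [133, 125, 9, 37]), (170, [91.3, 171.9], [62, 147, 59, 52]), (191, [223.1, 156.3], [215, 150, 18, 14]), (154, [149.7, 170.4], [140, 166, 23, 10]), (170, [221.2, 188.1], [217, 172, 10, 34]), (148, [315.0, 181.2], [310, 174, 11, 15]), (155, [315.0, 213.0], [313, 198, 5, 31]), (99, [229.6, 211.8], [223, 207, 16, 10]), (58, [315.5, 235.4], [311, 233, 10, 6])]
n=2  0.0104 -0.0351 0.0046 0.0040 -0.0009 -0.0240
```

The first nut is standing again: line at (315,213), wings at (315,181) and (315.5,235). Now the middle nut.

To row units: -0.0351 m / 0.6 = -0.0585, 0.0104 m / 0.6 = 0.0173, -0.024 rad / 4 = -0.006.

Call:
drive_effector --deltas '[{"sx": 0.0173, "sy": -0.0585, "sz": 0.0077, "drx": 0.001, "drz": -0.006}, {"sx": 0.0173, "sy": -0.0585, "sz": 0.0077, "drx": 0.001, "drz": -0.006}, {}, {}, {}]'

```text
clock: 13.3
position: [0.4618, 0.2913, 0.1026]
ee_rot: [-3.137, 0.001, 1.392]
contact_force: [0.1, 0.4, 0.1]
width: 0.0576
finger_force: 0.0
```

```bash
python3 -c "
from h import *
c=imaging.camera('wrist');b=blobs(c,'red',15);print(b);
w=min(b,key=lambda q:abs(q[1][0]-318)+abs(q[1][1]-213)); p,y=line(c,w[2],.043);print(onplane(c,p,.043),y)
print(rows([.4629,.2922,.018],down(1.393)))"
```

```text
[(1299, [109.4, 134.5], [80, 107, 62, 58]), (202, [248.6, 134.4], [240, 128, 18, 14]), (204, [241.2, 168.3], [238, 150, 8, 38]), (115, [175.2, 190.0], [149, 163, 53, 55]), (182, [321.0, 183.3], [315, 175, 13, 17]), (103, [243.0, 195.1], [236, 191, 16, 10]), (197, [320.6, 217.8], [318, 201, 6, 34]), (222, [411.4, 212.8], [403, 204, 18, 18]), (166, [413.4, 247.1], [409, 232, 10, 32]), (69, [320.2, 241.0], [315, 238, 11, 7])]
[0.46283867 0.29201867 0.043     ] 79.1097018181711
n=2  0.0005 0.0004 0.0424 -0.0021 0.0001 -0.0005
```

To row units: 0.03 m / 0.6 = 0.05, 0.018 m / 0.6 = 0.03.

Call:
drive_effector --deltas '[{"sx": 0.0008, "sy": 0.0013, "sz": 0.05}, {"sz": 0.05}, {"sz": 0.03}, {"sz": 0.01}, {}]'

```text
clock: 13.85
position: [0.462, 0.2915, 0.0185]
ee_rot: [-3.136, 0.001, 1.392]
contact_force: [0.4, 0.8, 0.2]
width: 0.0581
finger_force: 0.0
```

Call:
drive_effector --deltas '[{}, {}, {}, {}]' --aperture 0.03

```text
clock: 14.25
position: [0.4634, 0.2926, 0.0208]
ee_rot: [-3.14, -0.001, 1.393]
contact_force: [0.3, -0.8, 7.2]
width: 0.0354
finger_force: 60.7
```

```bash
python3 -c "
from h import *
p,r=pose()
print(rows(W+.068*S[:,2],toolat(S,np.radians(40)),10,p+[0,0,.105],r))"
```

```text
n=10  -0.0173 0.0160 -0.0049 -0.0299 0.0430 -0.0183
```

To row units: -0.045 m / 0.6 = -0.075, -0.04 m / 0.6 = -0.0667, 0.043 rad / 4 = 0.0108.

Call:
drive_effector --deltas '[{"sz": -0.0333}, {"sz": -0.0667}, {"sz": -0.075}, {"sx": -0.0288, "sy": 0.0267, "sz": -0.0082, "drx": -0.0075, "dry": 0.0108, "drz": -0.0046}, {"sx": -0.0288, "sy": 0.0267, "sz": -0.0082, "drx": -0.0075, "dry": 0.0108, "drz": -0.0046}, {"sx": -0.0288, "sy": 0.0267, "sz": -0.0082, "drx": -0.0075, "dry": 0.0108, "drz": -0.0046}, {"sx": -0.0288, "sy": 0.0267, "sz": -0.0082, "drx": -0.0075, "dry": 0.0108, "drz": -0.0046}, {"sx": -0.0288, "sy": 0.0267, "sz": -0.0082, "drx": -0.0075, "dry": 0.0108, "drz": -0.0046}, {"sx": -0.0288, "sy": 0.0267, "sz": -0.0082, "drx": -0.0075, "dry": 0.0108, "drz": -0.0046}, {"sx": -0.0288, "sy": 0.0267, "sz": -0.0082, "drx": -0.0075, "dry": 0.0108, "drz": -0.0046}, {"sx": -0.0288, "sy": 0.0267, "sz": -0.0082, "drx": -0.0075, "dry": 0.0108, "drz": -0.0046}, {"sx": -0.0288, "sy": 0.0267, "sz": -0.0082, "drx": -0.0075, "dry": 0.0108, "drz": -0.0046}, {"sx": -0.0288, "sy": 0.0267, "sz": -0.0082, "drx": -0.0075, "dry": 0.0108, "drz": -0.0046}, {}, {}]'

```text
clock: 15.75
position: [0.5982, 0.0972, 0.1615]
ee_rot: [2.792, -0.393, 1.648]
contact_force: [-0.8, 0.5, -0.8]
width: 0.0358
finger_force: 60.1
```

```bash
python3 -c "
from h import *
st();to(40,50)"
```

```text
t 15.75 nut xy [-2.3  0.8] underside 49.0 tilt [-0.22  0.15] turn 39.9 F tool [ 0.2 -1.   0.6] w 0.0358
n=1  0.0013 0.0021 -0.0010 -0.0044 0.0013 -0.0023
```

To row units: 0.01 m / 0.6 = 0.0167, 0.004 m / 0.6 = 0.0067.

Call:
drive_effector --deltas '[{"sx": 0.001, "sy": 0.0017, "sz": 0.0167}, {"sz": 0.0167}, {"sz": 0.0067}, {}, {}]'

```text
clock: 16.25
position: [0.6068, 0.1078, 0.1414]
ee_rot: [2.791, -0.393, 1.65]
contact_force: [-0.1, 0.4, -0.3]
width: 0.0355
finger_force: 60.1
```

```bash
python3 -c "
from h import *
st();to(40,20)"
```

```text
t 16.25 nut xy [-0.5  0.8] underside 24.7 tilt [-0.18  0.16] turn 40.0 F tool [ 0.3 -0.2  0.4] w 0.0355
n=1  -0.0001 0.0010 0.0047 -0.0042 0.0006 -0.0003
```

To row units: 0.006 m / 0.6 = 0.01, 0.003 m / 0.6 = 0.005.

Call:
drive_effector --deltas '[{"sy": 0.0013, "sz": 0.01}, {"sz": 0.01}, {"sz": 0.01}, {"sz": 0.005}, {}]'

```text
clock: 16.75
position: [0.6143, 0.1148, 0.1246]
ee_rot: [2.791, -0.392, 1.652]
contact_force: [-11.7, -6.5, 13.1]
width: 0.0357
finger_force: 62.4
```

```bash
python3 -c "
from h import *
st()"
```

```text
t 16.75 nut xy [-0.1 -0.5] underside 5.1 tilt [-0.22  0.17] turn 40.1 F tool [ -0.1  -6.6 -17.5] w 0.0357
```

To row units: -0.0008 m / 0.6 = -0.0013, 0.0004 m / 0.6 = 0.0007, 0.1 rad / 4 = 0.025.

Call:
drive_effector --deltas '[{"sy": -0.0013, "sz": 0.0007, "drz": 0.025}, {"sz": 0.0007, "drz": 0.025}, {"sz": 0.0007, "drz": 0.025}, {"sz": 0.0007, "drz": 0.025}, {}]'

```text
clock: 17.25
position: [0.6156, 0.1148, 0.1232]
ee_rot: [2.974, -0.496, 1.219]
contact_force: [-3.1, -3.9, 5.3]
width: 0.0356
finger_force: 61.1
```

```bash
python3 -c "
from h import *
st();print(probe_bus.sense()['torque'])"
```

```text
t 17.25 nut xy [-0.  -1.4] underside 3.5 tilt [-0.13 -0.08] turn 16.9 F tool [-1.6 -0.4 -7.1] w 0.0356
[-0.53960929  0.27713286 -0.1653709 ]
```

Call:
drive_effector --deltas '[{"sz": 0.0005, "drz": 0.025}, {"sz": 0.0005, "drz": 0.025}, {"sz": 0.0005, "drz": 0.025}, {}]'

```text
clock: 17.65
position: [0.6155, 0.1153, 0.1221]
ee_rot: [-3.14, -0.521, 0.876]
contact_force: [-2.5, -4.9, 4.6]
width: 0.0357
finger_force: 61.0
```

```bash
python3 -c "
from h import *
st();print(probe_bus.sense()['torque'])"
```

```text
t 17.65 nut xy [-0.3 -1.1] underside 2.3 tilt [-0.14 -0.04] turn -0.3 F tool [-2.4  1.2 -6.7] w 0.0357
[-0.53723273  0.31357278 -0.16644075]
```

This one follows the thread: the underside drops from 5.1 to 2.3 mm and the force falls. Continuing.

To row units: 0.0005 m / 0.6 = 0.0008, 0.0004 m / 0.6 = 0.0007, 0.1 rad / 4 = 0.025.

Call:
drive_effector --deltas '[{"sz": 0.0008, "drz": 0.025}, {"sz": 0.0008, "drz": 0.025}, {"sz": 0.0008, "drz": 0.025}, {"sz": 0.0007, "drz": 0.025}, {"sz": 0.0007, "drz": 0.025}, {"sz": 0.0007, "drz": 0.025}, {}]'

```text
clock: 18.35
position: [0.6166, 0.116, 0.1205]
ee_rot: [-2.827, -0.423, 0.209]
contact_force: [-6.4, -6.1, 8.7]
width: 0.0358
finger_force: 61.7
```

```bash
python3 -c "
from h import *
st();print(probe_bus.sense()['torque'])"
```

```text
t 18.35 nut xy [-0.1 -1.5] underside 0.3 tilt [-0.14 -0.07] turn -34.6 F tool [ -3.3   1.  -11.9] w 0.0358
[-0.513721    0.55204534 -0.00993579]
```

Call:
drive_effector --deltas '[{"sz": 0.0007, "drz": 0.025}, {"sz": 0.0007, "drz": 0.025}, {"drz": 0.025}, {}]'

```text
clock: 18.75
position: [0.6177, 0.1164, 0.121]
ee_rot: [-2.718, -0.316, -0.091]
contact_force: [-7.6, -7.1, 13.6]
width: 0.0356
finger_force: 62.2
```

```bash
python3 -c "
from h import *
st();print(probe_bus.sense()['torque'])"
```

```text
t 18.75 nut xy [ 1.  -2.1] underside 0.3 tilt [-0.05 -0.13] turn -51.8 F tool [ -2.4   0.8 -16.9] w 0.0356
[-0.17475681  0.59991623  0.02009885]
```

To row units: 0.1 rad / 4 = 0.025.

Call:
drive_effector --deltas '[{"drz": 0.025}, {"drz": 0.025}, {"drz": 0.02}, {}, {}]'

```text
clock: 19.25
position: [0.6176, 0.1164, 0.121]
ee_rot: [-2.652, -0.192, -0.349]
contact_force: [-7.5, -7.5, 13.9]
width: 0.0357
finger_force: 62.2
```

```bash
python3 -c "
from h import *
p,r=pose();st();print(r.T@probe_bus.sense()['torque'],probe_bus.sense()['joint_pos'])
c=imaging.camera('wrist'); cv2.imwrite('pics/w6.png',c['pixels'][100:,120:520,::-1])"
```

```text
t 19.25 nut xy [ 1. -2.] underside 0.3 tilt [-0.04 -0.13] turn -67.7 F tool [ -1.7   1.7 -17.3] w 0.0357
[-0.31574338 -0.44106627  0.17746197] [-0.2271713   0.20923632  1.87526503  0.60555691  0.90020101  1.29815124]
```

To row units: 0.1 rad / 4 = 0.025.

Call:
drive_effector --deltas '[{"drz": 0.025}, {"drz": 0.025}, {}]'

```text
clock: 19.6
position: [0.6176, 0.116, 0.1208]
ee_rot: [-2.628, -0.095, -0.528]
contact_force: [-8.4, -8.8, 12.7]
width: 0.0355
finger_force: 62.3
```

```bash
python3 -c "
from h import *
p,r=pose();st();print(r.T@probe_bus.sense()['torque'])
c=imaging.camera('wrist'); cv2.imwrite('pics/w6.png',c['pixels'][100:,120:520,::-1])"
```

```text
t 19.6 nut xy [ 0.6 -2.2] underside 0.2 tilt [-0.09 -0.15] turn -79.2 F tool [ -1.6   3.9 -17.1] w 0.0355
[-0.72908139 -0.23959108  0.17007378]
```

View pics/w6.png

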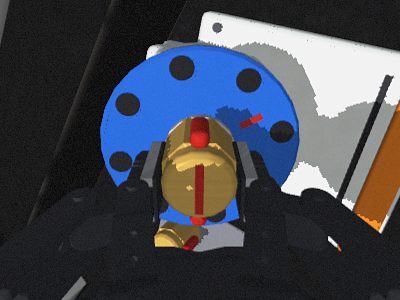

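The nut turned with the gripper (line still along the tool at column 319) and sits at the washer, 119° past the dashes. Releasing and backing off to check.

Call:
drive_effector --deltas '[{"sz": -0.0017}, {"sz": -0.0017}, {}, {}]' --aperture 0.06

```text
clock: 20.05
position: [0.6146, 0.1171, 0.1195]
ee_rot: [-2.628, -0.091, -0.524]
contact_force: [-0.2, -0.1, 0.9]
width: 0.0597
finger_force: 0.0
```

Call:
drive_effector --deltas '[{"sz": -0.0417}, {"sz": -0.0667}, {"sz": -0.075}, {"sz": -0.05}, {}, {}]'

```text
clock: 20.65
position: [0.5709, 0.0628, 0.2415]
ee_rot: [-2.628, -0.092, -0.525]
contact_force: [-1.1, -0.4, -0.0]
width: 0.06
finger_force: 0.0
```

```bash
python3 -c "
from h import *
st();c=imaging.camera('wrist'); np.save('w7.npy',c); print(blobs(c,'red',15))
cv2.imwrite('pics/w7.png',c['pixels'][:,:,::-1])"
```

```text
t 20.65 nut xy [-0.3 -0. ] underside 140.1 tilt [-0.16  0.07] turn -79.2 F tool [-0.7  0.8 -0.5] w 0.06
[(139, [513.4, 40.9], [507, 35, 14, 13]), (101, [318.1, 165.5], [313, 160, 11, 12]), (33, [347.3, 165.2], [342, 162, 12, 8]), (112, [317.6, 191.8], [316, 179, 5, 27]), (28, [290.6, 195.7], [285, 193, 12, 7]), (44, [317.5, 211.6], [314, 209, 8, 6]), (70, [311.9, 266.2], [307, 262, 11, 10]), (16, [284.1, 268.5], [283, 266, 3, 6]), (32, [293.8, 270.6], [287, 270, 15, 3]), (62, [301.2, 343.1], [296, 338, 11, 10])]
```

View pics/w7.png

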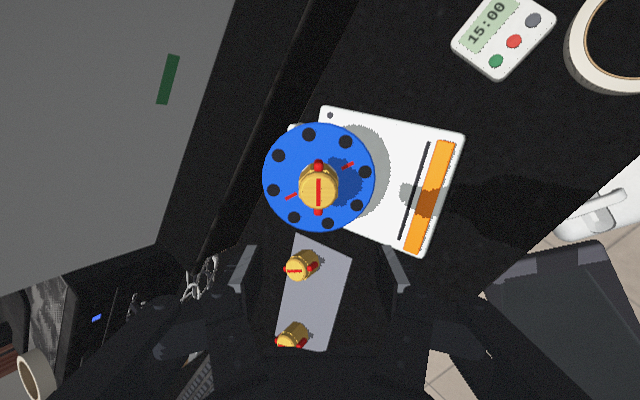

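The nut stays on, with its line at (317.6,192), and both other nuts stand on the mat at (301,266) and (293,340). Next is the bar: vertical tool, closed fingers, tool x along the bar.

```bash
python3 -c "
from h import *
print(rows([.556,.0455,.12],down(-.69)))"
```

```text
n=4  -0.0018 0.0151 0.0269 -0.1297 -0.0113 0.0462
```

To row units: 0.0269 m / 0.6 = 0.0448, 0.0151 m / 0.6 = 0.0252, -0.1297 rad / 4 = -0.0324.

Call:
drive_effector --deltas '[{"sx": -0.003, "sy": 0.0252, "sz": 0.0448, "drx": -0.0324, "dry": -0.0028, "drz": 0.0116}, {"sx": -0.003, "sy": 0.0252, "sz": 0.0448, "drx": -0.0324, "dry": -0.0028, "drz": 0.0116}, {"sx": -0.003, "sy": 0.0252, "sz": 0.0448, "drx": -0.0324, "dry": -0.0028, "drz": 0.0116}, {"sx": -0.003, "sy": 0.0252, "sz": 0.0448, "drx": -0.0324, "dry": -0.0028, "drz": 0.0116}, {}, {}, {}]' --aperture 0

```text
clock: 21.4
position: [0.5574, 0.0448, 0.1224]
ee_rot: [-3.138, -0.003, -0.69]
contact_force: [-0.6, -0.1, 0.7]
width: -0.0002
finger_force: 0.0
```

```bash
python3 -c "
from h import *
print(rows([.556,.0455,.055],down(-.69)))
c=imaging.camera('wrist'); a=np.load('w7.npy',allow_pickle=True).item(); b=blobs(c,'red',15); print(b)
T=W+.04*S[:,2]; print('nut top expected',proj(a,T),proj(c,T)); d=np.load('w3.npy',allow_pickle=True).item()
cv2.imwrite('pics/w8.png',c['pixels'][:,:,::-1])"
```

```text
n=2  -0.0008 0.0003 0.0337 -0.0018 -0.0014 0.0001
[(133, [187.3, 203.1], [178, 194, 20, 19]), (456, [123.2, 232.3], [113, 216, 23, 30]), (486, [143.0, 280.5], [128, 258, 31, 47]), (67, [94.2, 295.1], [88, 289, 12, 12]), (150, [160.3, 308.7], [150, 301, 19, 15])]
nut top expected [318.51581526 193.17477459] [145.66294782 282.06649867]
```

View pics/w8.png

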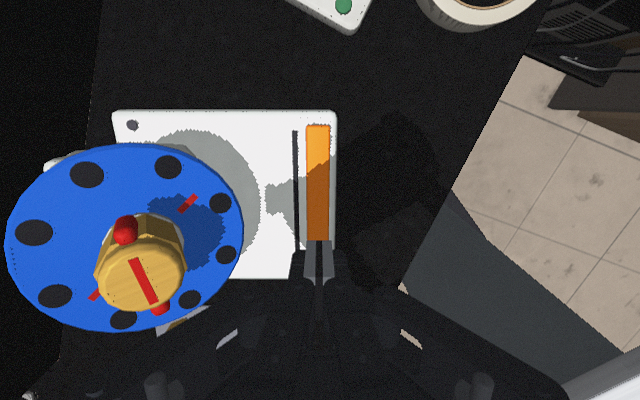

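The bar is centred under the tool (columns 306–331) and the nut's top is where a home nut should be, (143,280) against an expected (146,282). Checking the bar's far end along it, then pressing.

To row units: 0.03 m / 0.6 = 0.05, 0.025 m / 0.6 = 0.0417.

```bash
python3 -c "
from h import *
a=np.load('w7.npy',allow_pickle=True).item(); c=imaging.camera('wrist'); p,r=pose()
print('bar end in tool',r.T@(onplane(c,(318.5,125),.041)-p)); x,e=tri((a,(317.6,191.8)),(c,(143,280.5))); print('nut top in spindle mm',S.T@(x-W)*1e3,e)"
```

```text
bar end in tool [ 0.0631274  -0.00046348  0.08226062]
nut top in spindle mm [ 1.08920885 -1.05445763 39.645564  ] 5.826540688371352e-05
```

Call:
drive_effector --deltas '[{"sx": -0.0013, "sz": 0.05}, {"sz": 0.0417}, {"sz": 0.0167}, {}]'

```text
clock: 21.9
position: [0.5555, 0.0451, 0.0557]
ee_rot: [-3.141, 0.0, -0.691]
contact_force: [-0.0, 1.0, -0.1]
width: -0.0001
finger_force: 0.0
```

Call:
drive_effector --deltas '[{"sz": 0.01}, {"sz": 0.005}, {"sz": 0.005}, {}]'

```text
clock: 22.3
position: [0.5575, 0.0451, 0.0451]
ee_rot: [-3.14, -0.004, -0.69]
contact_force: [1.4, -1.0, 2.5]
width: 0.0
finger_force: 1.2
```

Call:
drive_effector --deltas '[{"sz": 0.0033}, {"sz": 0.0033}, {"sz": 0.0033}, {}, {}]'

```text
clock: 22.8
position: [0.558, 0.045, 0.043]
ee_rot: [-3.141, -0.004, -0.689]
contact_force: [-11.7, 0.1, 34.0]
width: 0.0001
finger_force: 16.8
```

Bottomed at 34 N with the tips at z = 0.035. Lifting and checking.

To row units: -0.04 m / 0.6 = -0.0667, -0.03 m / 0.6 = -0.05.

Call:
drive_effector --deltas '[{"sz": -0.0167}, {"sz": -0.05}, {"sz": -0.0667}, {"sz": -0.0667}, {"sx": -0.05, "sz": -0.05}, {"sx": -0.05, "sz": -0.0333}, {}, {}]'

```text
clock: 23.6
position: [0.5095, 0.0839, 0.208]
ee_rot: [-3.141, -0.002, -0.689]
contact_force: [-0.4, -0.4, -1.0]
width: 0.0003
finger_force: 0.0
```

```bash
python3 -c "
from h import *
c=imaging.camera('wrist'); a=np.load('w7.npy',allow_pickle=True).item(); print(blobs(c,'red',15))
T=W+.04*S[:,2]; print(proj(c,T))
cv2.imwrite('pics/w9.png',c['pixels'][:,:,::-1]); 
h=cv2.cvtColor(c['pixels'],cv2.COLOR_RGB2HSV); mk=cv2.inRange(h,(9,150,60),(20,255,255)); ct=max(cv2.findContours(mk,0,1)[0],key=cv2.contourArea); bx=cv2.boxPoints(cv2.minAreaRect(ct)); print(bx)
print([proj(c,onplane(np.load('w3.npy',allow_pickle=True).item(),p,.041)-[0,0,dz]).round(1) for dz in(0,.006) for p in ((208,167),(300,234))])"
```

```text
[(172, [184.5, 96.1], [177, 90, 16, 13]), (73, [220.5, 97.8], [214, 91, 14, 14]), (235, [197.6, 128.4], [189, 110, 18, 39]), (80, [158.0, 156.2], [151, 149, 15, 15]), (118, [204.8, 157.7], [197, 153, 15, 11]), (48, [212.7, 250.1], [209, 247, 8, 8]), (64, [195.1, 260.9], [186, 256, 19, 11]), (27, [181.2, 265.5], [179, 262, 6, 7])]
[198.91912419 130.55711296]
[[158.81133 107.33963]
 [212.6981   91.94339]
 [227.8679  145.03772]
 [173.98112 160.43396]]
[array([309.1, 182.3]), array([310.2,  54.2]), array([309.3, 180.8]), array([310.4,  55.2])]
```

View pics/w9.png

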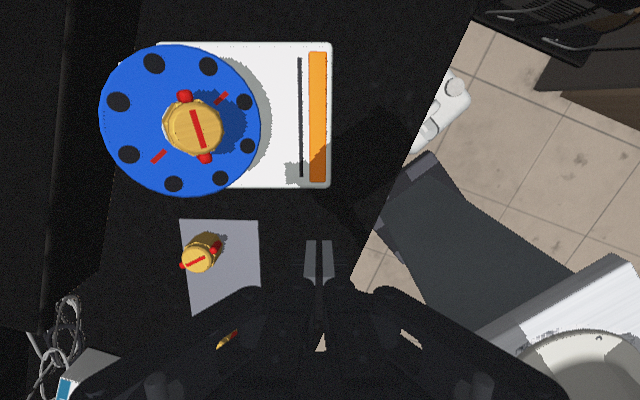

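The nut is home (line at (198,128), expected (199,131)). The bar is down and even in width along (309–326, 52–182). The robot touches nothing, so I'm handing in.

```bash
python3 -c "
from rig import manip, imaging, probe_bus, close_job
print(close_job())"
```

```text
the job is handed in; nothing more can be done
None
```

The middle nut fits and is screwed home. The nut nearest the mixer bound and went back upright on the mat; the third was never moved. The release bar is pressed to its stop, and the job was handed in at 23.6 s with no verdict shown; I checked the bar's level only by its look and by pressing at its middle.

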